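# Set the straightedge on the tile-trimming jig and latch its keeper

### The job

Take the straightedge off the sloping rack and lay it flat on the jig's bed, flush along the long edge of the tile that faces the keeper's hinge, with its end passing all the way through under where the keeper will come down and the rib clear of the keeper. Then press the hinged keeper down over that end until its catch snaps and holds it shut, with the straightedge still flush. Do not knock over or push away the cup on the tile, the clay house or the brush jar.

Things in the scene. Friction and masses are not known exactly. Their poses are not given: they have to be found in the camera images.
- jig: Fixed trimming jig: plywood bed 200 (x) x 240 (y) x 12 mm, origin at the centre of its underside, z up. Fixed on it, in jig mm: a terracotta tile 12 thick at x -10..90, y -118..22 (top at z 24); the keeper's two hinge cheeks at x -94..-76, y 30..38 and 78..86 (top z 38); its steel catch post at x 16..45, y 43..73 (top z 38). The bed at x -76..-10 is free for the straightedge.
- tile_edge (a point): Point at the foot of the tile's edge, on top of the bed (z 12 mm), axes as the jig: x into the tile, y along the edge. The edge is the plane x = 0, from y -103 to +37 mm. A properly laid straightedge has its origin near x -22, y 0, z 0 mm here, its y axis along this y (either way round).
- straightedge: Loose straightedge, 0.26 kg: aluminium plate 44 (x) x 200 (y) x 8 mm; along its middle a wooden grip rib 14 (x) x 80 (y) x 30 mm tall (rib top 38 mm above the underside). Origin at the centre of the underside, z out through the rib; the same turned half round. Starts on the rack's slope, its z leaning 32 degrees from vertical.
- rack: Fixed wooden rack, 250 (y) x 110 mm (x), origin on the table below its centre. Its sloping board, 120 mm along the slope, rises along the rack's own +x at 32 degrees; it is turned about half round, so the face looks up and away from the robot; mid-face 52 mm above the table, top edge 84 mm. A ledge 8 mm high along the low edge holds the straightedge's lower long edge.
- keeper (a joint): Hinge angle (rad) of the keeper, a steel flap 36 mm wide (jig y), 6 mm thick, 100 mm long from its hinge. 0 = shut: flat, 3 mm above the laid straightedge; 1.57 = upright; starts open at 1.6 to 1.95, leaning away from the tile. A spring reopens it unless pressed (about 10 N near its end) past the sprung catch, which then holds it near 0.
- keeper_hinge (a point): Point on the keeper's hinge axis at mid width, at jig x -85, y 58, z 26 mm. It turns with the keeper: its x axis points along the flap to the free end, y along the hinge. Shut, the flap points along the jig's +x; opening moves its end up and then towards -x.
- keeper_end (a point): Point on the keeper's outer (top when shut) face at mid width, 96 mm from the hinge axis.
- glaze_cup: Loose white ceramic cup, 54 mm across, 50 mm tall, standing on the tile; bystander. Origin at its underside.
- clay_house: Loose fired-clay model house, 75 x 94 mm, about 123 mm tall; bystander. Origin at its underside.
- brush_jar: Loose glass jar with brush handles sticking out, 72 mm across, 165 mm tall in all; bystander. Origin at its underside.
Things that resemble listed ones, but are neither listed nor needed, are in the scene too. Of the things like the straightedge, leave any that is blue or red; of the rest the larger one is meant.

How it is judged:
By the outcome, as a careful person would: the job done as asked, in the order asked, and still so for the second after the job is handed in, with the robot touching nothing.
It also fails if it takes over 58 s, if anything falls off the work surface, if the arm or the gripper's body presses on something with over 40 N, if the wrist force passes 120 N, or if a joint passes its speed limit or range.

### The arm

A 6-joint arm with a two-finger parallel gripper is mounted at the origin on the work surface. World frame = base frame: x ahead of the robot, y to its left, z up, the work surface at z = 0. Lengths are in m, angles in rad, forces in N, time in s.
With the tool pointing down it reaches from about 0.275 to 0.825 m from the base axis. Payload 5.2 kg.
Tool frame: the origin (TCP) lies at the very end of the fingers, on their centre line; the grasp point (between the pads) lies 19 mm behind it (robot.grip_depth is the distance from the TCP to the grasp point, in m); z points along the fingers, y is the line along which they close (so a half turn about z gives the same grasp; the last joint's range is limited). The gripper opens to 93 mm and grips with 3 to 60 N. Pads are 15 mm wide; open, the fingers measure 128 mm over their backs; the gripper's body (75 mm by 188 mm) begins 65 mm behind the grasp point.
Start: joints at [1.019, 0.259, 1.535, -0, 1.348, -0.203], TCP at [0.188, 0.517, 0.219] pointing down, gripper open.
Joint ranges: [-3.14, 3.14], [-0.91, 2.08], [0.19, 2.58], [-1.22, 4.36], [0.22, 2.71], [-3.12, 3.12]. Speed limits (rad/s): [2.57, 2.57, 3.14, 3.14, 3.14, 3.14].

### API

Orientations are given as a unit quaternion [x, y, z, w].
In Python, from workcell import robot, imaging gives the robot as it stands. The module is installed in compiled form; this text tells all that it offers.
- The arm moves only by the shell command python3 -m handwheel 'ROWS' [OPENING] [FORCE]. ROWS is JSON, a list that holds one entry, the list of rows, each a list of 6 numbers: the shift along the tool's x, y, z each as a share of 0.5 m, from -1 to 1, then the turn, a rotation vector about the tool's x, y, z each as a share of pi rad, from -1 to 1. A call has 1 to 5 rows; each row is the pose to reach, as a shift and turn from the pose commanded when the call began, along the tool's axes at that moment, turning the shorter way round; what a row does not reach only later rows make up. A row lasts 1/12 s, in which the tool goes at most 41.7 mm and 7.16 degrees, less where a joint would pass 70% of its speed; a pose out of reach is approached as far as the arm can. A call with a number of a shift or a turn outside -1 to 1 is refused whole. A call with a gripper value outside its range is refused whole. OPENING is the closure, from 0 (fully open) to 1 (shut), set as the call begins (- or left out, the last holds). The fingers move at their own pace and stop on an object; FORCE is the grip in N (left out, the last holds). Time passes only in rows, so rows that repeat a pose let the fingers close. It gives the time, the measured TCP pose, the force, the opening and the grip force at its end, in the units of the state.
- robot.observe(): the state, without advancing time (a new reading comes with each control period).
- imaging.snapshot(name): name is "scene" or "top"; returns a dict with "frame" (480x640x3 uint8, red, green, blue), "z_map" (480x640 float32, m along the optical axis (not along the pixel's ray), 0 where there is no reading), "fx", "fy", "cx", "cy" (pixels), "dist_coeffs" ([k1, k2, p1, p2, k3] as OpenCV has them; the pictures are not rectified), "xyz" and "attitude" of the camera in the world. Camera axes: x right, y down, z forward; pixel columns grow to the right and rows downward; lengths in m; the calibration is good to about 2 mm. A picture is of the moment at which its call begins.
- robot.close_job(): hands the job in; it is judged then, once.
The state is a dict: "time_s": time; "joints": joint angles; "dq": joint speeds; "tau": joint torques, N m; "position": TCP position; "ee_rot": TCP orientation; "ft_force": force on the tool from outside, world axes, zero at the start; "moment": the same for the moment, N m; "width": finger opening in m; "finger_force": force on a finger pad.
Only numpy, scipy, OpenCV 4.12 (cv2) and the standard library are available. Lean on these libraries where they do the work, as an engineer would, in place of code of your own. Each camera call takes 0.05 s, during which the arm holds its last target. There are 200 camera calls.

## Working session

There is one attempt and no reset: what is moved stays moved. The work goes in short steps, Python scripts to look and compute and a shell command to move; the robot and the scene stay as the last step left them, time stands still between calls to the robot, and variables do not carry over. Pictures are saved under pics/ and viewed, at most 10 in all, crops included, and the job is handed in when it is done.

```bash
mkdir -p pics
cat > h.py <<'E'
import numpy as np, cv2
from scipy.spatial.transform import Rotation as R
from workcell import robot, imaging
def cloud(s):
    K=np.array([[s['fx'],0,s['cx']],[0,s['fy'],s['cy']],[0,0,1]]); 
    v,u=np.mgrid[:480,:640]
    p=cv2.undistortPoints(np.stack([u,v],-1).reshape(-1,1,2).astype(np.float64),K,np.array(s['dist_coeffs'],float)).reshape(480,640,2)
    z=s['z_map'].astype(float); P=np.dstack([p*z[...,None],z])
    a=np.array(s['attitude'],float)
    M=R.from_quat(a).as_matrix() if a.size==4 else a.reshape(3,3)
    W=P@M.T+np.array(s['xyz']); W[z==0]=np.nan
    return W
def save(n,s): cv2.imwrite(n,s['frame'][...,::-1])
E
python3 - <<'E'
from h import *
for n in('scene','top'):
    s=imaging.snapshot(n); save(f'pics/{n}0.png',s); np.save(n+'0.npy',cloud(s)); print(n,s['xyz'],s['attitude'],s['fx'])
print(robot.observe())
E
```

```text
scene [1.26026482 0.49502963 0.87015183] [ 0.42742281  0.80275813 -0.36768918 -0.19414886] 565.4596801571591
top [ 0.4139018  -0.01502498  0.97605304] [ 0.71710564 -0.69530889  0.03937194 -0.02747531] 488.0580698379774
{'time_s': 0.1, 'joints': array([ 1.01921369e+00,  2.59269076e-01,  1.53591746e+00,  2.75267594e-05,
        1.34796932e+00, -2.02809308e-01]), 'dq': array([ 0.00100468, -0.00067497, -0.00296558,  0.00112193,  0.00099111,
       -0.00038212]), 'tau': array([ 3.31902040e-03, -4.38208008e+01, -2.84646034e+01,  7.21936813e-02,
        3.60557658e-02, -9.79816446e-05]), 'position': array([0.18769135, 0.51650262, 0.21792393]), 'ee_rot': array([ 1.73507089e-01,  9.84832310e-01, -7.21709654e-04, -3.00351624e-04]), 'ft_force': array([ 0.18456493, -0.33582876, -0.06069883]), 'moment': array([0.04932361, 0.05592115, 0.01672565]), 'finger_force': 0.0, 'width': 0.09291689356960843}
```

View pics/scene0.png

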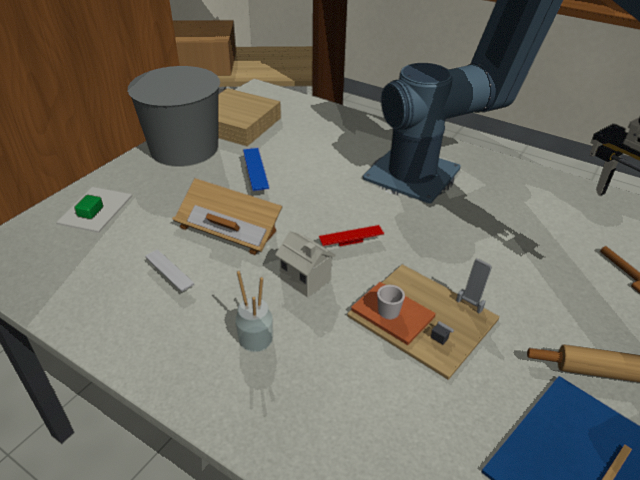

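View pics/top0.png

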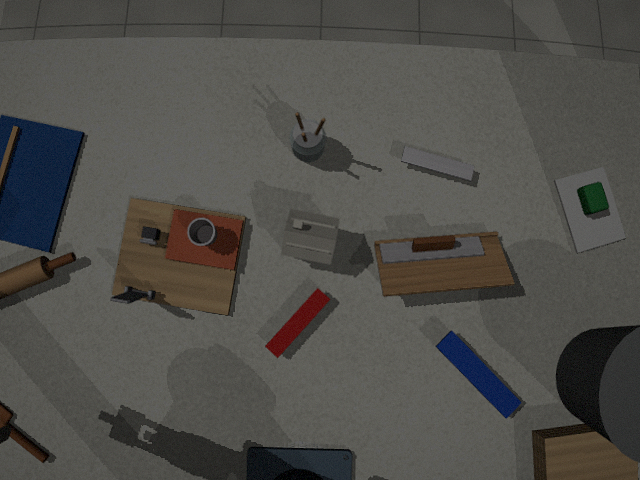

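The scene view shows the rack with the grey straightedge and brown rib (about 220,222), the house, jar, and jig with cup and upright keeper. In the top view the straightedge's rib is at about (433,244), the rack at (445,265), the tile at (205,238), the catch post at (150,235) and the keeper at (135,295). Next I measure from the depth.

```bash
python3 - <<'E'
from h import *
for n in('top','scene'):
    W=np.load(n+'0.npy'); im=cv2.imread(f'pics/{n}0.png'); hsv=cv2.cvtColor(im,cv2.COLOR_BGR2HSV).astype(int)
    H,S,V=[hsv[...,i] for i in range(3)]
    x,y,z=np.moveaxis(W,-1,0)
    def rect(m,name):
        P=W[m]; 
        if len(P)<20: print(n,name,len(P));return
        r=cv2.minAreaRect((P[:,:2]*1000).astype(np.float32)); print(n,name,len(P),np.round(r[0],1),np.round(r[1],1),round(r[2],2),'z',np.round(np.median(P[:,2])*1000,1)); return r
    v,u=np.mgrid[:480,:640]
    J=(u>100)&(u<260)&(v>185)&(v<325) if n=='top' else (u>340)&(u<505)&(v>255)&(v<380)
    K=(u>370)&(u<520)&(v>225)&(v<300) if n=='top' else (u>170)&(u<285)&(v>175)&(v<255)
    til=J&(H<10)&(S>140)&(abs(z-.024)<.006)
    til=cv2.morphologyEx(til.astype(np.uint8),cv2.MORPH_OPEN,np.ones((3,3)))>0
    rect(til,'tile')
    bed=J&(abs(z-.012)<.005)&(S>60); bed=cv2.morphologyEx(bed.astype(np.uint8),cv2.MORPH_OPEN,np.ones((3,3)))>0
    rect(bed,'bed')
    kp=J&(z>.05)&(S<60)&(x<.38); print('keeper pts',kp.sum()); P=W[kp]
    if len(P): print(P.min(0),P.max(0),np.median(P,0))
    post=J&(z>.033)&(z<.042)&(S<70); rect(post,'post')
    pl=K&(S<50)&(V>60)&(z>.01)&(z<.09); pl=cv2.morphologyEx(pl.astype(np.uint8),cv2.MORPH_OPEN,np.ones((3,3)))>0
    rect(pl,'plate'); P=W[pl]; c=P.mean(0); u_,s_,vt=np.linalg.svd(P-c); nn=vt[2]*np.sign(vt[2,2]); print('normal',nn,'lean',np.degrees(np.arccos(nn[2])),'long',vt[0],'c',c)
    q=(P-c)@vt.T; print('ext',np.percentile(q,[0.5,99.5],0))
    hh=(W-c)@nn
    rb=K&(hh>.024)&(hh<.036)&(S>60)&(z>.05); P2=W[rb]; print('rib',rb.sum(),((P2-c)@vt.T).mean(0), np.percentile((P2-c)@vt.T,[2,98],0),np.median(hh[rb]))
E
python3 -c "
import cv2
a=cv2.imread('pics/top0.png'); cv2.imwrite('pics/c1.png',cv2.resize(a[185:325,100:260],None,fx=4,fy=4,interpolation=cv2.INTER_CUBIC))"
```

```text
top tile 2318 [507.7 201.5] [139.9  98.4] 82.51 z 23.6
top bed 7410 [474.1 254.7] [240.6 200. ] 82.3 z 11.8
keeper pts 0
top post 325 [481.  283.5] [114.5 211.8] 44.36 z 37.0
top plate 1378 [ 501.  -246.3] [ 38.4 205. ] 6.36 z 46.0
normal [0.53882417 0.05794345 0.84042315] lean 32.81516966637621 long [-0.10017374  0.99496035 -0.00437327] c [ 0.49697825 -0.23995669  0.04443147]
ext [[-0.10336277 -0.02745585 -0.00362199]
 [ 0.09488736  0.01877358  0.00375226]]
rib 308 [-0.00360608 -0.00151174 -0.02923101] [[-0.04194263 -0.01023861 -0.03272172]
 [ 0.03459923  0.00496283 -0.02468935]] 0.02947726611129383
scene tile 58 [529.6 179.5] [100.7  18.2] 57.43 z 23.8
scene bed 5467 [478.3 253.7] [241.  204.1] 82.6 z 12.7
keeper pts 0
scene post 443 [483.7 283.2] [115.9 217.9] 45.01 z 38.0
scene plate 1179 [ 504.2 -196.6] [311.9  74.8] 86.47 z 42.5
normal [ 0.05654445 -0.06033347  0.99657543] lean 4.743122678856661 long [ 0.02400068 -0.99780183 -0.06176948] c [ 0.50509111 -0.2301932   0.04416365]
ext [[-0.18417935 -0.04539568 -0.03414074]
 [ 0.11766483  0.03149023  0.01752842]]
rib 879 [ 0.04005912  0.05585526 -0.02907717] [[-0.07916798 -0.01716584 -0.03532735]
 [ 0.15195234  0.08931139 -0.02418363]] 0.028772401945598394
```

View pics/c1.png

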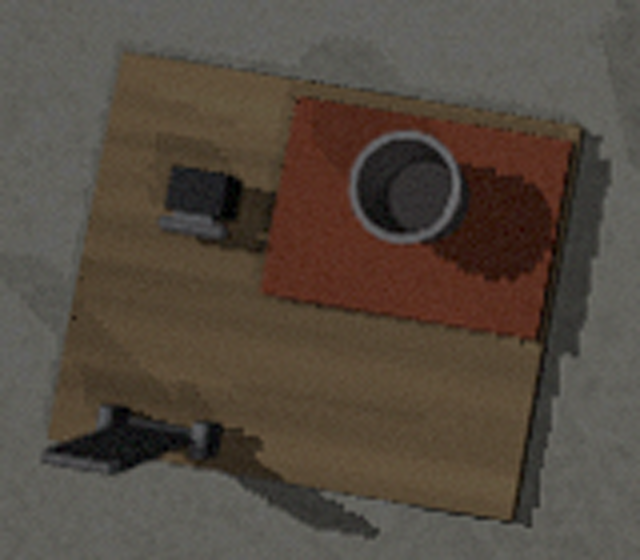

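The crop shows the jig with the tile (265–575, 100–340), the cup at (405,187), the post at (200,190), and the keeper leaning off the bed between (45–215, 410–470). The tile and bed fits agree: jig centre about (474,254.6) mm, yaw −7.6°. Now the grasp pose.

```bash
cat >> h.py <<'E'
def delta(p,Rt,o=None):
    o=o or robot.observe(); R0=R.from_quat(o['ee_rot'])
    d=R0.inv().apply(np.array(p)-o['position'])/0.5; w=(R0.inv()*R.from_matrix(Rt)).as_rotvec()
    print('shift',np.round(d,4),'turn',np.round(w/np.pi,4),'| mm',round(np.linalg.norm(d)*500,1),'deg',round(np.degrees(np.linalg.norm(w)),1))
yaw=np.radians(-7.6); JX=np.array([np.cos(yaw),np.sin(yaw),0]); JY=np.array([-JX[1],JX[0],0]); J0=np.array([.4743,.2546,0])
def jig(x,y,z): return J0+(JX*x+JY*y)/1000+np.array([0,0,z/1000])
def tojig(p): q=np.array(p)-J0; return np.round(np.array([q@JX,q@JY,q[2]])*1000,1)
RJ=np.column_stack([np.cross(JX,[0,0,-1]),JX,[0,0,-1]])
E
python3 - <<'E'
from h import *
W=np.load('top0.npy'); im=cv2.imread('pics/top0.png'); hsv=cv2.cvtColor(im,cv2.COLOR_BGR2HSV).astype(int)
H,S,V=[hsv[...,i] for i in range(3)]; v,u=np.mgrid[:480,:640]; z=W[...,2]
K=(u>372)&(u<495)&(v>230)&(v<268)
n=np.array([.53,.055,.848]); n/=np.linalg.norm(n)
pl=K&(S<50)&(V>60)&(z>.02)&(z<.07)
top=np.median(W[pl]@n); hh=W@n-top
rb=K&(hh>.026)&(hh<.034)&(S>60)
print('rib n',rb.sum(), 'plate n',pl.sum(),'rib h',np.median(hh[rb]))
L0=np.cross([0,0,1],n); L0/=np.linalg.norm(L0); D0=np.cross(L0,n)
for nm,m in(('rib',rb),('plate',pl&(abs(hh)<.005))):
    P=W[m]; a=P@L0*1000; b=P@D0*1000
    print(nm,'L',np.percentile(a,[1,99]).round(1),'D',np.percentile(b,[2,98]).round(1), cv2.minAreaRect(np.column_stack([a,b]).astype(np.float32)))
    r=cv2.fitLine(np.column_stack([a,b]).astype(np.float32),cv2.DIST_HUBER,0,.01,.01).ravel(); print('  tilt',np.degrees(np.arctan2(r[1],r[0])))
print('L0',L0,'D0',D0,'n',n,'plate top',top*1000)
# keeper: grey points high near hinge
s=W.copy(); q=W-J0; jx=q@JX*1000; jy=q@JY*1000
k=(jx>-140)&(jx<-60)&(jy>36)&(jy<80)&(z>.06); P=np.column_stack([jx[k],jy[k],z[k]*1000]); print('keeper',len(P),P.min(0) if len(P) else'',P.max(0) if len(P) else'')
W2=np.load('scene0.npy'); q=W2-J0; jx=q@JX*1000; jy=q@JY*1000
k=(jx>-140)&(jx<-60)&(jy>30)&(jy<86)&(W2[...,2]>.045); P=np.column_stack([jx[k],jy[k],W2[...,2][k]*1000]); print('keeper sc',len(P),P.min(0),P.max(0)); f=np.polyfit(P[:,2],P[:,0],1); print('slope dx/dz',f)
E
```

```text
rib n 287 plate n 1420 rib h 0.029593212634887234
rib L [-332.5 -254.7] D [369.3 384.5] ((-294.0123291015625, 376.6547546386719), (18.54096794128418, 80.20645141601562), 88.90678405761719)
  tilt 0.04310643
plate L [-392.5 -195.7] D [356.  399.4] ((-289.87518310546875, 378.2905578613281), (209.59613037109375, 51.54993438720703), 1.082624912261963)
  tilt 0.73530245
L0 [-0.10321929  0.99465862  0.        ] D0 [ 0.84219597  0.0873977  -0.53204096] n [0.52919913 0.05491689 0.84671861] plate top 287.43913705549494
keeper 224 [-100.89967968   38.87566181   60.11659713] [-87.60035037  75.96070319 127.29450898]
keeper sc 631 [-99.79213445  38.7081961   45.11897796] [-79.26466641  77.16957987 126.66179008]
slope dx/dz [ -0.13262005 -76.73706972]
```

```bash
cat >> h.py <<'E'
n=np.array([0.52919913,0.05491689,0.84671861]);L0=np.array([-0.10321929,0.99465862,0]);D0=np.cross(L0,n)
RG=np.column_stack([L0,D0,-n]); G=lambda h,l=-306,d=377:(L0*l+D0*d+n*(279.4+h))/1000
E
python3 - <<'E'
from h import *
print(G(15),G(0,-293.7),G(100)); delta(G(100),RG); print(R.from_matrix(RG).as_quat())
E
```

```text
[ 0.50488921 -0.25524907  0.04869452] [ 0.49568162 -0.24383853  0.03599374] [ 0.54987113 -0.25058114  0.1206656 ]
shift [-1.2051 -1.1939  0.1959] turn [0.1589 0.0999 0.3462] | mm 853.8 deg 70.9
[ 0.64344806  0.71367633 -0.20561066 -0.18537785]
```

```bash
python3 -m handwheel '[[[-0.058,-0.057,0,0,0,0],[-0.116,-0.114,0,0,0,0],[-0.174,-0.171,0,0,0,0],[-0.232,-0.228,0,0,0,0],[-0.29,-0.285,0,0,0,0]]]' 0.3 20
python3 -m handwheel '[[[-0.058,-0.057,0,0,0,0],[-0.116,-0.114,0,0,0,0],[-0.174,-0.171,0,0,0,0],[-0.232,-0.228,0,0,0,0],[-0.29,-0.285,0,0,0,0]]]'
python3 -m handwheel '[[[-0.058,-0.057,0,0,0,0],[-0.116,-0.114,0,0,0,0],[-0.174,-0.171,0,0,0,0],[-0.232,-0.228,0,0,0,0],[-0.29,-0.285,0,0,0,0]]]'
python3 -c "
from h import *
print(robot.observe()['joints']);delta(G(100),RG)"
```

```text
time_s: 0.52
position: [0.2755, 0.3317, 0.2183]
ee_rot: [0.173, 0.985, -0.0, -0.0]
ft_force: [1.4, 0.1, 0.0]
width: 0.0666
finger_force: 0.0
time_s: 0.93
position: [0.3632, 0.1481, 0.2186]
ee_rot: [0.173, 0.985, 0.0, 0.0]
ft_force: [0.8, 0.8, -0.1]
width: 0.0653
finger_force: 0.0
time_s: 1.35
position: [0.4508, -0.0356, 0.2185]
ee_rot: [0.174, 0.985, 0.0, -0.0]
ft_force: [0.8, 0.8, 0.6]
width: 0.065
finger_force: 0.0
[-3.26445866e-01  8.05059989e-02  1.75367578e+00  1.48290423e-04
  1.30767365e+00 -1.54794022e+00]
shift [-0.3334 -0.3362  0.1955] turn [0.1594 0.0996 0.3461] | mm 256.1 deg 70.9
```

```bash
python3 -m handwheel '[[[-0.05,-0.05,0,0.0159,0.01,0.0346],[-0.1,-0.1,0,0.0318,0.02,0.0692],[-0.15,-0.15,0,0.0477,0.03,0.1038],[-0.2,-0.2,0,0.0636,0.04,0.1384],[-0.25,-0.25,0.02,0.0795,0.05,0.173]]]'
python3 -c "
from h import *
print(robot.observe()['joints']);delta(G(100),RG)"
```

```text
time_s: 1.77
position: [0.5267, -0.1955, 0.2101]
ee_rot: [0.431, 0.89, -0.109, -0.097]
ft_force: [0.7, 0.1, 0.4]
width: 0.0652
finger_force: 0.0
[-0.41661433  0.44095713  1.32963032 -0.20999082  1.57522358 -1.06461581]
shift [-0.1291  0.0176  0.1712] turn [0.0797 0.0501 0.1713] | mm 107.6 deg 35.2
```

```bash
python3 -m handwheel '[[[-0.03,0.004,0.034,0.016,0.01,0.034],[-0.06,0.008,0.068,0.032,0.02,0.068],[-0.09,0.012,0.102,0.048,0.03,0.102],[-0.12,0.016,0.136,0.064,0.04,0.137],[-0.129,0.0176,0.171,0.0797,0.0501,0.1713]]]'
python3 -m handwheel '[[[0,0,0,0,0,0]]]'
python3 - <<'E'
from h import *
print(robot.observe()['joints']);delta(G(15),RG)
s=imaging.snapshot('scene'); cv2.imwrite('pics/s2.png',cv2.resize(s['frame'][90:290,120:380,::-1],None,fx=3,fy=3))
E
```

```text
time_s: 2.18
position: [0.5494, -0.2494, 0.117]
ee_rot: [0.643, 0.714, -0.206, -0.187]
ft_force: [-0.6, 0.9, 0.1]
width: 0.0651
finger_force: 0.0
time_s: 2.27
position: [0.5468, -0.2488, 0.1112]
ee_rot: [0.642, 0.713, -0.207, -0.192]
ft_force: [-0.4, -0.2, -1.4]
width: 0.0652
finger_force: 0.0
[-0.44324831  0.79160957  1.06482601 -0.28578846  1.78353023 -0.53791525]
shift [-0.0052 -0.0034  0.1509] turn [-0.0038 -0.0023  0.0013] | mm 75.5 deg 0.8
```

View pics/s2.png

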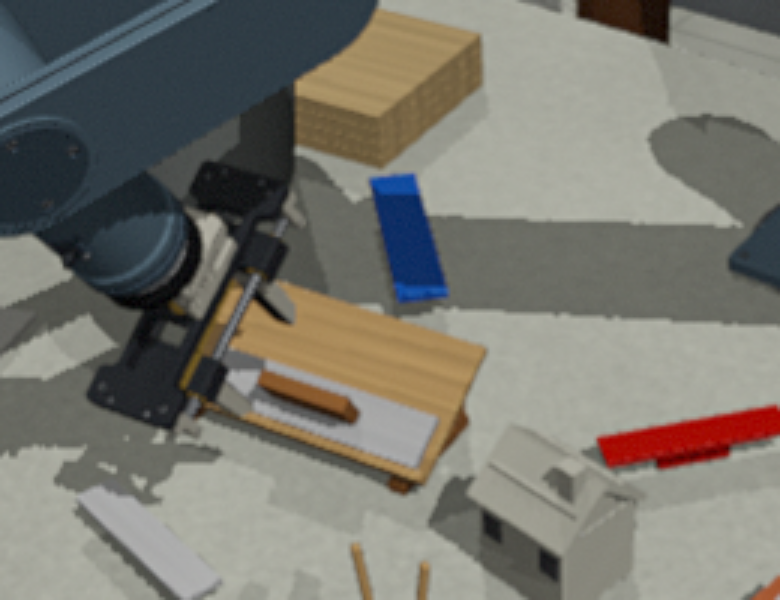

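The gripper is above the rack and its fingers straddle the brown rib (about 310,395 in the crop). It is well aligned, so I descend.

```bash
python3 -m handwheel '[[[-0.002,-0.002,0.05,-0.0038,-0.0023,0],[-0.005,-0.003,0.1,-0.0038,-0.0023,0],[-0.005,-0.003,0.1,-0.0038,-0.0023,0],[-0.005,-0.003,0.1,-0.0038,-0.0023,0],[-0.005,-0.003,0.1,-0.0038,-0.0023,0]]]'
python3 -c "
from h import *
delta(G(15),RG)"
```

```text
time_s: 2.73
position: [0.5226, -0.2537, 0.0801]
ee_rot: [0.641, 0.718, -0.202, -0.178]
ft_force: [0.3, -0.2, 0.0]
width: 0.0649
finger_force: 0.0
shift [0.0011 0.0024 0.0722] turn [0.0048 0.0029 0.0022] | mm 36.1 deg 1.1
```

```bash
python3 -m handwheel '[[[0.001,0.002,0.02,0.0048,0.0029,0.0022],[0.001,0.002,0.04,0.0048,0.0029,0.0022],[0.001,0.002,0.055,0.0048,0.0029,0.0022],[0.001,0.002,0.07,0.0048,0.0029,0.0022],[0.001,0.002,0.07,0.0048,0.0029,0.0022]]]'
python3 -m handwheel '[[[0,0,0,0,0,0],[0,0,0,0,0,0]]]'
python3 -c "
from h import *
delta(G(15),RG)"
```

```text
time_s: 3.15
position: [0.5022, -0.2548, 0.0454]
ee_rot: [0.643, 0.713, -0.207, -0.189]
ft_force: [0.1, 0.9, 0.2]
width: 0.0653
finger_force: 0.0
time_s: 3.32
position: [0.504, -0.2553, 0.0472]
ee_rot: [0.644, 0.713, -0.206, -0.187]
ft_force: [-0.6, -0.3, -1.3]
width: 0.0655
finger_force: 0.0
shift [-0.0001 -0.0001 -0.0034] turn [-0.0011 -0.0007 -0.0002] | mm 1.7 deg 0.2
```

```bash
python3 -m handwheel '[[[0,0,-0.002,0,0,0],[0,0,-0.002,0,0,0],[0,0,-0.002,0,0,0],[0,0,-0.002,0,0,0],[0,0,-0.002,0,0,0]]]' 1 40
python3 -m handwheel '[[[0,0,0,0,0,0],[0,0,0,0,0,0],[0,0,0,0,0,0]]]'
python3 -c "
from h import *
o=robot.observe();print(o['position'],o['width'],o['finger_force'],o['ft_force']);delta(G(15),RG)"
```

```text
time_s: 3.73
position: [0.5046, -0.2552, 0.0481]
ee_rot: [0.644, 0.713, -0.206, -0.187]
ft_force: [-0.1, -0.6, -0.3]
width: 0.0368
finger_force: 0.0
time_s: 3.98
position: [0.5045, -0.2551, 0.0479]
ee_rot: [0.644, 0.713, -0.206, -0.187]
ft_force: [3.9, 1.0, -3.5]
width: 0.0159
finger_force: 1.5
[ 0.5045311  -0.25513599  0.04794727] 0.015871476536874877 1.4503048360347748 [ 3.85292382  0.98436037 -3.54768429]
shift [-0.0003 -0.0002 -0.0016] turn [-0.0011 -0.0007 -0.0002] | mm 0.8 deg 0.2
```

```bash
python3 -m handwheel '[[[0,0,0,0,0,0],[0,0,0,0,0,0],[0,0,0,0,0,0]]]'
python3 -m handwheel '[[[0,0,-0.03,0,0,0],[0,0,-0.08,0,0,0],[0,0,-0.14,0,0,0],[0,0,-0.2,0,0,0],[0,0,-0.26,0,0,0]]]'
python3 -m handwheel '[[[0,0,0,0,0,0]]]'
python3 -c "
from h import *
delta([.5,-.25,.26],RJ)"
```

```text
time_s: 4.23
position: [0.5048, -0.2551, 0.0478]
ee_rot: [0.644, 0.713, -0.206, -0.187]
ft_force: [2.6, -0.2, -1.6]
width: 0.0137
finger_force: 40.0
time_s: 4.65
position: [0.5738, -0.2479, 0.1584]
ee_rot: [0.643, 0.713, -0.206, -0.188]
ft_force: [1.1, -0.5, -3.5]
width: 0.0139
finger_force: 40.0
time_s: 4.73
position: [0.5774, -0.2486, 0.1623]
ee_rot: [0.644, 0.714, -0.205, -0.183]
ft_force: [-0.1, 0.5, -2.8]
width: 0.0139
finger_force: 40.0
shift [ 0.0125 -0.2342 -0.0845] turn [-0.1762  0.0218  0.0728] | mm 124.6 deg 34.5
```

```bash
python3 -m handwheel '[[[0.002,-0.047,-0.017,-0.035,0.004,0.0145],[0.005,-0.094,-0.034,-0.07,0.009,0.029],[0.008,-0.14,-0.051,-0.106,0.013,0.0435],[0.01,-0.187,-0.068,-0.141,0.017,0.058],[0.0125,-0.234,-0.0845,-0.1762,0.0218,0.0728]]]'
python3 -m handwheel '[[[0,0,0,0,0,0],[0,0,0,0,0,0]]]'
python3 -c "
from h import *
print(jig(-35,-27,120));delta(jig(-36,-27,150),RJ)"
```

```text
time_s: 5.15
position: [0.4955, -0.2496, 0.2549]
ee_rot: [0.754, 0.657, -0.001, -0.004]
ft_force: [-0.6, -1.0, -2.7]
width: 0.014
finger_force: 40.0
time_s: 5.32
position: [0.4942, -0.2498, 0.257]
ee_rot: [0.754, 0.657, -0.002, -0.004]
ft_force: [0.8, -0.0, -3.7]
width: 0.0138
finger_force: 40.0
[0.43603653 0.23246615 0.12      ]
shift [ 0.9393 -0.247   0.2177] turn [-0.0027 -0.0005 -0.0014] | mm 497.7 deg 0.6
```

```bash
python3 -m handwheel '[[[0.07,-0.02,0,0,0,0],[0.145,-0.04,0,0,0,0],[0.22,-0.06,0,0,0,0],[0.295,-0.08,0,0,0,0],[0.37,-0.1,0,0,0,0]]]'
python3 -m handwheel '[[[0.075,-0.02,0,0,0,0],[0.15,-0.04,0,0,0,0],[0.225,-0.06,0,0,0,0],[0.3,-0.08,0,0,0,0],[0.375,-0.1,0,0,0,0]]]'
python3 -m handwheel '[[[0.07,-0.015,0,0,0,0],[0.14,-0.03,0,0,0,0],[0.195,-0.047,0,0,0,0],[0.195,-0.047,0,0,0,0],[0.195,-0.047,0,0,0,0]]]'
python3 - <<'E'
from h import *
o=robot.observe();print(o['joints'],tojig(o['position']));delta(jig(-36,-27,60),RJ)
s=imaging.snapshot('scene'); cv2.imwrite('pics/s3.png',cv2.resize(s['frame'][160:400,320:540,::-1],None,fx=2.5,fy=2.5))
s=imaging.snapshot('top'); W=cloud(s); np.save('t3.npy',W); save('pics/t3.png',s)
E
```

```text
time_s: 5.73
position: [0.4715, -0.058, 0.2544]
ee_rot: [0.753, 0.658, -0.004, -0.007]
ft_force: [1.5, 0.4, -2.7]
width: 0.0136
finger_force: 40.0
time_s: 6.15
position: [0.4468, 0.1347, 0.2555]
ee_rot: [0.752, 0.659, -0.004, -0.005]
ft_force: [0.9, -0.2, -3.9]
width: 0.0133
finger_force: 40.0
time_s: 6.57
position: [0.4365, 0.2339, 0.2559]
ee_rot: [0.751, 0.66, -0.005, -0.005]
ft_force: [0.1, -0.0, -4.0]
width: 0.0135
finger_force: 40.0
[0.26250108 0.143259   1.58913969 0.00490524 1.42197834 0.39086258] [-34.7 -25.5 255.9]
shift [-0.0028  0.0027  0.3917] turn [-0.0043  0.0001  0.0011] | mm 195.9 deg 0.8
```

View pics/s3.png

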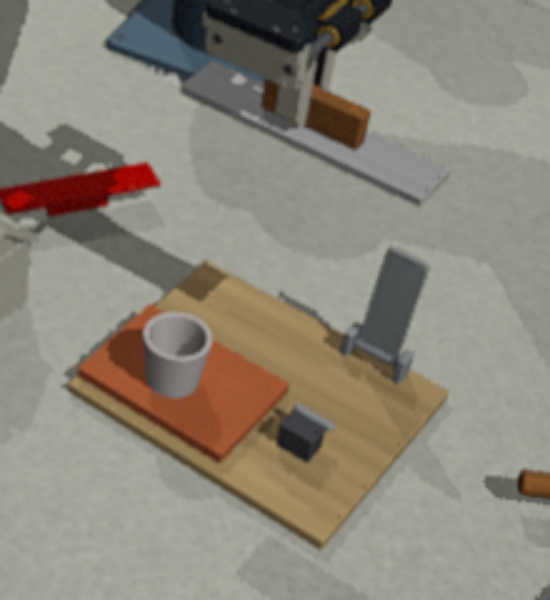

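The held straightedge is level above the jig with its rib between the fingers (about 315,110), and the keeper, cup and post are below it. I check how it sits in the hand.

Run:
```python
from h import *
def rep(n,W):
    q=W-J0; j=np.dstack([q@JX,q@JY,q[...,2]])*1000
    m=(abs(j[...,0]+35)<45)&(abs(j[...,1]+15)<130)&(abs(j[...,2]-249)<7)
    m=cv2.morphologyEx(m.astype(np.uint8),cv2.MORPH_OPEN,np.ones((3,3)))>0
    P=j[m]; print(n,len(P),'z',np.median(P[:,2]))
    for lo,hi in((-130,-75),(-75,-50),(15,50),(50,130)):
        Q=P[(P[:,1]>lo)&(P[:,1]<hi)]
        if len(Q)>20: print(' y',np.percentile(Q[:,1],[1,99]).round(1),'x',np.percentile(Q[:,0],[2,98]).round(1),'z',np.median(Q[:,2]).round(1), 'dz/dx',np.polyfit(Q[:,0],Q[:,2],1)[0].round(3))
rep('top',np.load('t3.npy')); s=imaging.snapshot('scene'); rep('scene',cloud(s)); print(tojig(robot.observe()['position']))
```

```text
top 1503 z 251.45282323951812
 y [-115.6  -75.4] x [-55.4 -13.1] z 251.5 dz/dx -0.012
 y [-74.7 -50.4] x [-55.6 -13. ] z 251.4 dz/dx -0.012
scene 1599 z 251.24452940796604
 y [-116.1  -75.6] x [-51.8  -7.6] z 251.8 dz/dx -0.058
 y [-74.7 -50.8] x [-48.6  -7.6] z 251.4 dz/dx -0.08
 y [15.9 49.7] x [-51.4  -8. ] z 251.1 dz/dx -0.064
 y [50.5 83.2] x [-52.1  -7.9] z 250.8 dz/dx -0.046
[-33.4 -27.7 257. ]
```

```bash
python3 -m handwheel '[[[0,-0.002,0.07,-0.004,0,0.001],[0,-0.005,0.15,-0.004,0,0.001],[0,-0.005,0.23,-0.004,0,0.001],[0,-0.005,0.31,-0.004,0,0.001],[0,-0.005,0.37,-0.004,0,0.001]]]'
python3 -m handwheel '[[[0,0,0,0,0,0],[0,0,0,0,0,0]]]'
python3 -c "
from h import *
print(tojig(robot.observe()['position']));delta(jig(-36,-26.5,28),RJ)"
```

```text
time_s: 7.13
position: [0.4324, 0.2314, 0.0705]
ee_rot: [0.755, 0.656, 0.001, 0.0]
ft_force: [0.3, 0.9, -3.8]
width: 0.0136
finger_force: 40.0
time_s: 7.3
position: [0.4327, 0.2319, 0.0725]
ee_rot: [0.754, 0.656, 0.0, -0.0]
ft_force: [-0.4, 0.2, -2.6]
width: 0.0135
finger_force: 40.0
[-38.2 -28.   72.5]
shift [0.0029 0.0044 0.0889] turn [-0.0001 -0.0002 -0.002 ] | mm 44.5 deg 0.4
```

```bash
python3 -m handwheel '[[[0.002,0.002,0.03,0,0,-0.002],[0.003,0.004,0.06,0,0,-0.002],[0.003,0.004,0.075,0,0,-0.002],[0.003,0.004,0.085,0,0,-0.002],[0.003,0.004,0.085,0,0,-0.002]]]'
python3 -m handwheel '[[[0,0,0.002,0,0,0],[0,0,0.004,0,0,0],[0,0,0.006,0,0,0],[0,0,0.006,0,0,0]]]'
python3 -c "
from h import *
print(tojig(robot.observe()['position']));delta(jig(-32,-26.5,25.5),RJ)"
```

```text
time_s: 7.72
position: [0.4366, 0.2345, 0.0317]
ee_rot: [0.752, 0.659, 0.003, 0.001]
ft_force: [-0.8, 1.0, -3.7]
width: 0.0134
finger_force: 40.0
time_s: 8.05
position: [0.4361, 0.2348, 0.0284]
ee_rot: [0.752, 0.659, 0.002, 0.001]
ft_force: [0.1, -1.0, -3.7]
width: 0.0136
finger_force: 40.0
[-35.2 -24.7  28.4]
shift [-0.0036  0.0064  0.0058] turn [ 0.0014 -0.0009  0.0006] | mm 4.7 deg 0.3
```

```bash
python3 -m handwheel '[[[-0.002,0,0.002,0.001,-0.001,0],[-0.003,0,0.004,0.001,-0.001,0],[-0.003,0,0.005,0.001,-0.001,0],[-0.003,0,0.005,0.001,-0.001,0]]]'
python3 -c "
from h import *
print(tojig(robot.observe()['position']));delta(jig(-32,-26.5,25.5),RJ)"
```

```text
time_s: 8.38
position: [0.4357, 0.2331, 0.0254]
ee_rot: [0.752, 0.659, -0.0, 0.0]
ft_force: [0.3, -0.2, -2.0]
width: 0.0137
finger_force: 40.0
[-35.4 -26.4  25.4]
shift [-0.0003  0.0068 -0.0001] turn [0.0001 0.0002 0.0006] | mm 3.4 deg 0.1
```

```bash
python3 -m handwheel '[[[0,0.002,0.001,0,0,0],[0,0.004,0.001,0,0,0],[0,0.006,0.001,0,0,0],[0,0.007,0.001,0,0,0]]]' - 15
python3 -m handwheel '[[[0,0.001,0,0,0,0],[0,0.002,0,0,0,0],[0,0.003,0,0,0,0],[0,0.003,0,0,0,0]]]'
python3 -c "
from h import *
print(tojig(robot.observe()['position']));delta(jig(-32,-26.5,25.5),RJ)"
```

```text
time_s: 8.72
position: [0.4393, 0.2328, 0.0251]
ee_rot: [0.752, 0.659, -0.0, 0.0]
ft_force: [-0.6, 0.1, -1.9]
width: 0.0136
finger_force: 15.0
time_s: 9.05
position: [0.4399, 0.2327, 0.025]
ee_rot: [0.752, 0.659, -0.001, -0.0]
ft_force: [-4.4, 1.7, 1.2]
width: 0.0138
finger_force: 15.0
[-31.2 -26.3  25. ]
shift [-0.0004 -0.0015 -0.0011] turn [-0.0003  0.0002  0.0005] | mm 1.0 deg 0.1
```

```bash
python3 -m handwheel '[[[0,0.001,0,0,0,0],[0,0.002,0,0,0,0],[0,0.003,0,0,0,0],[0,0.003,0,0,0,0]]]' - 6
python3 - <<'E'
from h import *
o=robot.observe();print(tojig(o['position']),o['moment'])
for n in('top','scene'):
    s=imaging.snapshot(n);W=cloud(s); save('pics/l_%s.png'%n,s)
    q=W-J0; j=np.dstack([q@JX,q@JY,q[...,2]])*1000
    hsv=cv2.cvtColor(s['frame'],cv2.COLOR_RGB2HSV)
    m=(abs(j[...,0]+35)<45)&(abs(j[...,1]+15)<130)&(abs(j[...,2]-20)<4.5)&(hsv[...,1]<60)
    m=cv2.morphologyEx(m.astype(np.uint8),cv2.MORPH_OPEN,np.ones((3,3)))>0; P=j[m]
    for lo in range(-120,90,20):
        Q=P[(P[:,1]>lo)&(P[:,1]<lo+20)]
        if len(Q)>20: print(n,lo,np.percentile(Q[:,0],[2,98]).round(1),np.percentile(Q[:,1],[1,99]).round(1),np.median(Q[:,2]).round(1))
a=cv2.imread('pics/l_scene.png')[245:385,335:510]; cv2.imwrite('pics/l1.png',cv2.resize(a,None,fx=4,fy=4,interpolation=cv2.INTER_CUBIC))
E
```

```text
time_s: 9.38
position: [0.4398, 0.2326, 0.0249]
ee_rot: [0.752, 0.659, -0.002, -0.001]
ft_force: [-8.9, 3.0, 4.5]
width: 0.0139
finger_force: 6.0
[-31.2 -26.3  24.9] [0.50594477 1.56099093 0.00839633]
top -120 [-51.7 -11.2] [-115.4 -100.2] 19.9
top -100 [-52.2 -11.2] [-99.6 -80.3] 19.8
top -80 [-52.8 -11.1] [-79.7 -60.3] 19.9
top -60 [-52.3 -10.5] [-59.8 -40.5] 19.9
scene -120 [-27.4  -7.1] [-113.4 -100.4] 19.7
scene -60 [-20.8 -11.9] [-59.2 -45.4] 20.2
scene -20 [-23.6 -11.7] [-18.9  -0.7] 21.4
scene 0 [-28.2 -11.9] [ 1.2 19.9] 21.9
scene 20 [-51.  -7.] [20.3 39.8] 21.0
scene 40 [-50.2  -6.3] [40.2 59.7] 21.0
scene 60 [-50.8  -6.3] [60.4 79.5] 20.9
scene 80 [-49.2  -7.7] [80.3 84.3] 20.9
```

View pics/l1.png

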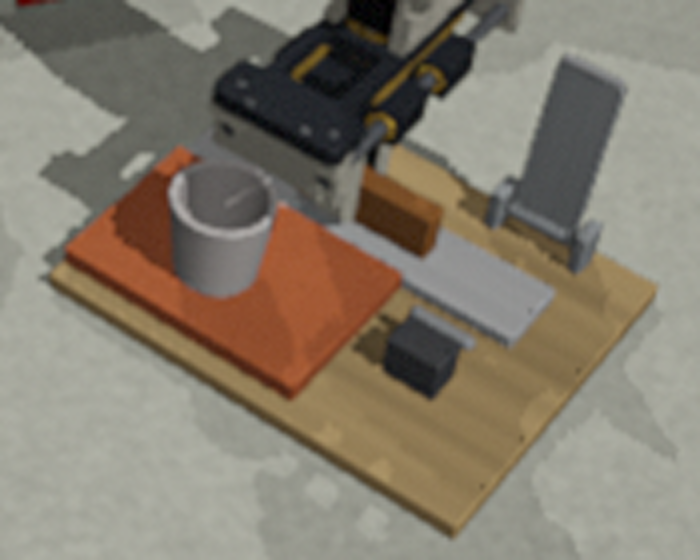

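The plate lies flat against the tile edge with its end (about 510,320) in front of the keeper cheeks, and the cup stands close to the gripper. Before opening I check the cup clearance.

Run:
```python
from h import *
W=np.load('top0.npy'); q=W-J0; j=np.dstack([q@JX,q@JY,q[...,2]])*1000
m=(j[...,0]>-30)&(j[...,0]<100)&(j[...,1]<25)&(j[...,1]>-125)&(j[...,2]>66)&(j[...,2]<85); P=j[m]
print(len(P),P.min(0),P.max(0),cv2.minEnclosingCircle(P[:,:2].astype(np.float32)))
```

```text
223 [ 23.42565116 -78.54046916  66.034152  ] [ 75.35546913 -26.83279276  77.23848887] ((49.57188415527344, -52.8621940612793), 26.458763122558594)
```

```bash
python3 -m handwheel '[[[0,0,-0.002,0,0,0],[0,0,-0.002,0,0,0],[0,0,-0.004,0,0,0],[0,0,-0.006,0,0,0],[0,0,-0.006,0,0,0]]]' 0.7
python3 -m handwheel '[[[0,0,0,0,0,0],[0,0,-0.01,0,0,0],[0,0,-0.04,0,0,0],[0,0,-0.1,0,0,0],[0,0,-0.17,0,0,0]]]'
python3 -m handwheel '[[[0,0,-0.08,0,0,0],[0,0,-0.1,0,0,0],[0,0,-0.1,0,0,0]]]' 1
python3 - <<'E'
from h import *
o=robot.observe();print(tojig(o['position']),o['width'])
delta(jig(-165,58,170),RJ)
s=imaging.snapshot('scene');W=cloud(s)
q=W-J0; j=np.dstack([q@JX,q@JY,q[...,2]])*1000
hsv=cv2.cvtColor(s['frame'],cv2.COLOR_RGB2HSV)
m=(abs(j[...,0]+35)<45)&(abs(j[...,1]+15)<130)&(abs(j[...,2]-20)<4.5)&(hsv[...,1]<60)
m=cv2.morphologyEx(m.astype(np.uint8),cv2.MORPH_OPEN,np.ones((3,3)))>0; P=j[m]
for lo in range(-120,90,20):
    Q=P[(P[:,1]>lo)&(P[:,1]<lo+20)]
    if len(Q)>20: print(lo,np.percentile(Q[:,0],[2,98]).round(1),np.percentile(Q[:,1],[1,99]).round(1),np.median(Q[:,2]).round(1))
E
```

```text
time_s: 9.9
position: [0.4431, 0.2323, 0.0285]
ee_rot: [0.752, 0.659, 0.001, 0.001]
ft_force: [0.6, -0.1, 0.5]
width: 0.0276
finger_force: 0.0
time_s: 10.32
position: [0.4405, 0.2319, 0.1126]
ee_rot: [0.752, 0.659, -0.002, -0.001]
ft_force: [0.5, 0.6, -0.5]
width: 0.0279
finger_force: 0.0
time_s: 10.57
position: [0.4446, 0.2331, 0.167]
ee_rot: [0.752, 0.659, 0.004, 0.002]
ft_force: [0.3, 0.0, 0.2]
width: 0.0126
finger_force: 0.0
[-26.6 -25.2 167. ] 0.012639766463369721
shift [ 0.167  -0.2764 -0.0079] turn [ 0.0026 -0.0008  0.0006] | mm 161.5 deg 0.5
-120 [-51.1  -8.8] [-114.2 -100.2] 20.1
-100 [-49.3 -18.2] [-99.7 -80.4] 19.9
-80 [-48.5 -18.4] [-79.9 -60.1] 19.4
-60 [-26.3 -10.5] [-59.5 -40.2] 19.7
-40 [-23.5 -11.1] [-39.4 -20.7] 20.0
-20 [-25.5 -10.3] [-19.8  -0.6] 21.1
0 [-25.7  -8.7] [ 0.7 19.6] 21.3
20 [-48.7  -5.9] [20.3 39.8] 21.4
40 [-49.7  -6.3] [40.3 59.8] 21.0
60 [-49.7  -5.9] [60.3 79.8] 21.1
80 [-46.6  -7.8] [80.2 83.8] 20.7
```

```bash
python3 -m handwheel '[[[0.03,-0.055,0,0,0,0],[0.07,-0.11,0,0,0,0],[0.11,-0.17,0,0,0,0],[0.15,-0.23,0,0,0,0],[0.167,-0.265,0,0,0,0]]]'
python3 -m handwheel '[[[0,0,0,0,0,0],[0,0,0,0,0,0]]]'
python3 -c "
from h import *
print(tojig(robot.observe()['position']));delta(jig(-145,58,107),RJ)"
```

```text
time_s: 11.03
position: [0.3176, 0.3332, 0.1604]
ee_rot: [0.751, 0.66, -0.002, -0.001]
ft_force: [-0.3, 0.4, 1.2]
width: 0.0002
finger_force: 0.0
time_s: 11.2
position: [0.3199, 0.3322, 0.1611]
ee_rot: [0.751, 0.66, -0.002, 0.0]
ft_force: [0.2, 0.1, 0.4]
width: 0.0006
finger_force: 0.0
[-163.3   56.5  161.1]
shift [0.0032 0.0367 0.108 ] turn [-0.0006  0.001   0.0015] | mm 57.1 deg 0.3
```

```bash
python3 -m handwheel '[[[0.003,0.01,0.05,0,0.001,0.001],[0.003,0.02,0.1,0,0.001,0.001],[0.003,0.036,0.108,0,0.001,0.001],[0.003,0.036,0.108,0,0.001,0.001],[0.003,0.036,0.108,0,0.001,0.001]]]'
python3 -c "
from h import *
print(tojig(robot.observe()['position']));delta(jig(-103,58,108),RJ)"
```

```text
time_s: 11.62
position: [0.3407, 0.3309, 0.1088]
ee_rot: [0.753, 0.658, 0.001, -0.001]
ft_force: [-0.1, -0.6, 0.4]
width: 0.0007
finger_force: 0.0
[-142.5   58.   108.8]
shift [0.0003 0.0789 0.0015] turn [-0.0001 -0.0006 -0.001 ] | mm 39.5 deg 0.2
```

```bash
python3 -m handwheel '[[[0,0.02,0,0,0,0],[0,0.04,0,0,0,0],[0,0.06,0,0,0,0],[0,0.08,0,0,0,0],[0,0.1,0,0,0,0]]]'
python3 -m handwheel '[[[0,0.018,0,0,0,0],[0,0.02,0,0,0,0],[0,0.02,0,0,0,0]]]'
python3 - <<'E'
from h import *
print(tojig(robot.observe()['position']));delta(jig(-62,58,98.5),RJ)
s=imaging.snapshot('scene'); cv2.imwrite('pics/k1.png',cv2.resize(s['frame'][215:385,335:525,::-1],None,fx=3,fy=3,interpolation=cv2.INTER_CUBIC))
E
```

```text
time_s: 12.03
position: [0.3906, 0.3249, 0.1094]
ee_rot: [0.753, 0.658, 0.002, -0.001]
ft_force: [-0.2, 1.2, -0.6]
width: 0.0006
finger_force: 0.5
time_s: 12.28
position: [0.3999, 0.3234, 0.1088]
ee_rot: [0.753, 0.658, 0.001, -0.001]
ft_force: [-0.5, 0.2, -0.6]
width: 0.0002
finger_force: 0.0
[-82.8  58.3 108.8]
shift [-0.0006  0.0416  0.0206] turn [ 0.0002 -0.0008 -0.0006] | mm 23.2 deg 0.2
```

View pics/k1.png

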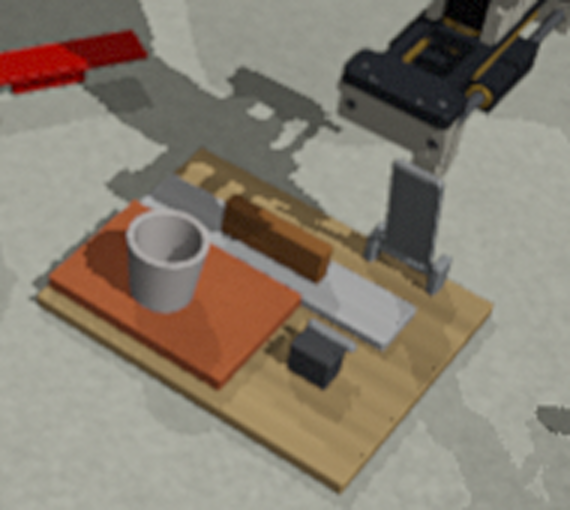

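The crop shows the finger behind the keeper flap (about 420,200), the straightedge still flush at the tile, and its end (390,330) past the flap. I sweep the keeper over and down.

```bash
python3 -m handwheel '[[[0,0.02,0.006,0,0,0],[0,0.042,0.021,0,0,0],[0,0.06,0.032,0,0,0],[0,0.078,0.046,0,0,0],[0,0.094,0.062,0,0,0]]]'
python3 -c "
from h import *
print(tojig(robot.observe()['position']));delta(jig(-18,58,50),RJ)"
```

```text
time_s: 12.75
position: [0.4474, 0.3174, 0.0774]
ee_rot: [0.753, 0.658, 0.002, -0.0]
ft_force: [-0.5, 0.6, 2.3]
width: 0.0006
finger_force: 1.1
[-35.   58.6  77.4]
shift [-0.0014  0.0339  0.0548] turn [ 0.0005 -0.001  -0.0005] | mm 32.3 deg 0.2
```

```bash
python3 -m handwheel '[[[0,0.012,0.014,0,0,0],[0,0.022,0.03,0,0,0],[0,0.032,0.048,0,0,0],[0,0.04,0.066,0,0,0],[0,0.044,0.076,0,0,0]]]'
python3 -c "
from h import *
print(tojig(robot.observe()['position']));delta(jig(-10,58,29),RJ)"
```

```text
time_s: 13.17
position: [0.4668, 0.3143, 0.0382]
ee_rot: [0.753, 0.658, -0.0, -0.001]
ft_force: [-1.1, 1.3, 3.8]
width: 0.0007
finger_force: 1.3
[-15.3  58.2  38.2]
shift [-0.0004  0.0107  0.0183] turn [-0.0006 -0.0005 -0.0005] | mm 10.6 deg 0.2
```

```bash
python3 -m handwheel '[[[0,0.003,0.004,0,0,0],[0,0.006,0.008,0,0,0],[0,0.006,0.013,0,0,0],[0,0.006,0.018,0,0,0],[0,0.006,0.02,0,0,0]]]'
python3 -m handwheel '[[[0,0,0.002,0,0,0],[0,0,0.003,0,0,0],[0,0,0.003,0,0,0]]]'
python3 -c "
from h import *
o=robot.observe();print(tojig(o['position']),o['ft_force'])"
```

```text
time_s: 13.58
position: [0.4697, 0.3141, 0.0295]
ee_rot: [0.753, 0.658, 0.0, -0.001]
ft_force: [-3.0, -0.4, 3.0]
width: 0.0006
finger_force: 1.3
time_s: 13.83
position: [0.4698, 0.3141, 0.029]
ee_rot: [0.753, 0.658, 0.001, -0.001]
ft_force: [-4.2, -1.1, 8.0]
width: 0.0007
finger_force: 4.3
[-12.3  58.4  29. ] [-4.1847837  -1.05561881  8.04925665]
```

```bash
python3 -m handwheel '[[[0,0,0.002,0,0,0],[0,0,0.004,0,0,0],[0,0,0.005,0,0,0],[0,0,0.005,0,0,0]]]'
python3 -c "
from h import *
o=robot.observe();print(tojig(o['position']),o['ft_force'])"
```

```text
time_s: 14.17
position: [0.4699, 0.3142, 0.0284]
ee_rot: [0.753, 0.658, 0.001, -0.001]
ft_force: [-8.7, -3.1, 23.8]
width: 0.0008
finger_force: 11.7
[-12.2  58.5  28.4] [-8.68167364 -3.07976483 23.79220399]
```

```bash
python3 -m handwheel '[[[0,0,-0.004,0,0,0],[0,0,-0.01,0,0,0],[0,0,-0.02,0,0,0],[0,-0.01,-0.04,0,0,0],[0,-0.03,-0.08,0,0,0]]]'
python3 -m handwheel '[[[0,-0.03,-0.08,0,0,0],[0,-0.06,-0.16,0,0,0],[0,-0.09,-0.24,0,0,0],[0,-0.12,-0.3,0,0,0],[0,-0.12,-0.3,0,0,0]]]'
python3 - <<'E'
from h import *
s=imaging.snapshot('scene'); cv2.imwrite('pics/k2.png',cv2.resize(s['frame'][245:385,335:510,::-1],None,fx=4,fy=4,interpolation=cv2.INTER_CUBIC)); W=cloud(s)
q=W-J0; j=np.dstack([q@JX,q@JY,q[...,2]])*1000
m=(j[...,0]>-72)&(j[...,0]<12)&(j[...,1]>42)&(j[...,1]<74)&(j[...,2]>22); P=j[m]; print(len(P),np.median(P[:,2]),np.polyfit(P[:,0],P[:,2],1))
hsv=cv2.cvtColor(s['frame'],cv2.COLOR_RGB2HSV)
m=(abs(j[...,0]+35)<45)&(abs(j[...,1]+15)<130)&(abs(j[...,2]-20)<4.5)&(hsv[...,1]<60)
m=cv2.morphologyEx(m.astype(np.uint8),cv2.MORPH_OPEN,np.ones((3,3)))>0; P=j[m]
for lo in range(-120,90,20):
    Q=P[(P[:,1]>lo)&(P[:,1]<lo+20)]
    if len(Q)>20: print(lo,np.percentile(Q[:,0],[2,98]).round(1),np.percentile(Q[:,1],[1,99]).round(1),np.median(Q[:,2]).round(1))
E
```

```text
time_s: 14.58
position: [0.4551, 0.3153, 0.0648]
ee_rot: [0.753, 0.658, -0.0, -0.001]
ft_force: [-0.1, -0.0, 0.5]
width: 0.0006
finger_force: 0.0
time_s: 15.0
position: [0.3967, 0.3259, 0.2238]
ee_rot: [0.752, 0.659, 0.007, 0.001]
ft_force: [0.8, 0.9, -0.7]
width: 0.0005
finger_force: 0.0
5207 486.8665640943697 [ -2.54335196 335.66425784]
-120 [-50.8 -12.6] [-114.4 -100.6] 19.6
-100 [-49.4 -18.2] [-99.8 -80.5] 20.0
-80 [-46.7 -18.9] [-79.9 -60.1] 19.9
-60 [-24.9 -12. ] [-59.9 -40.6] 20.0
-40 [-23.2 -11.1] [-39.6 -20.1] 20.5
-20 [-24.9  -8.8] [-19.   -0.7] 21.6
0 [-26.9 -10.8] [ 0.3 19. ] 21.8
20 [-50.4  -7.3] [20.1 35.7] 21.2
60 [-49.3  -7.5] [73.8 79.9] 20.9
80 [-49.3  -7.2] [80.1 83.9] 20.0
```

View pics/k2.png

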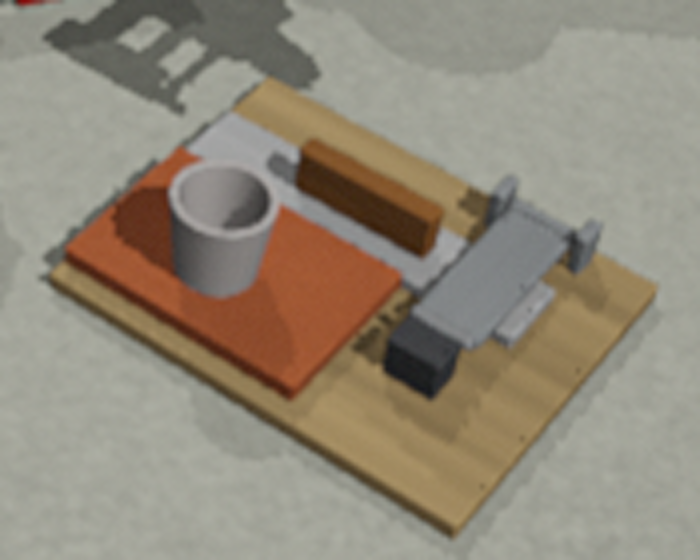

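The keeper is flat, held by the catch, and the straightedge's end comes out from under it; cup upright. One numeric check from the top camera after settling.

```bash
python3 -m handwheel '[[[0.1,-0.05,0,0,0,0],[0.15,-0.1,0,0,0,0],[0.2,-0.1,0,0,0,0],[0.2,-0.1,0,0,0,0],[0.2,-0.1,0,0,0,0]]]'
python3 - <<'E'
from h import *
s=imaging.snapshot('top'); W=cloud(s); q=W-J0; j=np.dstack([q@JX,q@JY,q[...,2]])*1000
hsv=cv2.cvtColor(s['frame'],cv2.COLOR_RGB2HSV)
g=(hsv[...,1]<60)&(abs(j[...,2]-20)<4.5)&(j[...,0]>-75)&(j[...,0]<0); til=(hsv[...,1]>120)&(abs(j[...,2]-24)<5)
for lo in range(-115,85,20):
    b=(j[...,1]>lo)&(j[...,1]<lo+20); A=j[g&b][:,0]; T=j[til&b&(j[...,0]>-25)][:,0]
    print(lo,len(A),np.percentile(A,[2,98]).round(1) if len(A)>9 else'','tile',np.percentile(T,1).round(1) if len(T)>9 else'')
m=(j[...,0]>-72)&(j[...,0]<12)&(j[...,1]>44)&(j[...,1]<72)&(j[...,2]>22)&(j[...,2]<60);P=j[m]; print('flap',len(P),np.polyfit(P[:,0],P[:,2],1))
cv2.imwrite('pics/f.png',cv2.resize(s['frame'][185:325,100:260,::-1],None,fx=4,fy=4,interpolation=cv2.INTER_CUBIC))
E
```

```text
time_s: 15.47
position: [0.3591, 0.4301, 0.2145]
ee_rot: [0.752, 0.659, -0.0, -0.0]
ft_force: [0.3, -1.1, -0.0]
width: 0.0002
finger_force: 0.0
-115 226 [-52.3 -10.9] tile -8.2
-95 219 [-52.6 -10.9] tile -8.0
-75 223 [-52.3 -10.8] tile -8.6
-55 153 [-53.  -10.3] tile -8.9
-35 144 [-53.2 -10.6] tile -8.9
-15 145 [-52.9 -10.4] tile -8.5
5 140 [-53.3 -11. ] tile -7.9
25 164 [-53.5 -10.5] tile -16.5
45 0  tile 
65 54 [-52.9  -9.9] tile 
flap 600 [8.53139687e-03 2.93480547e+01]
```

View pics/f.png

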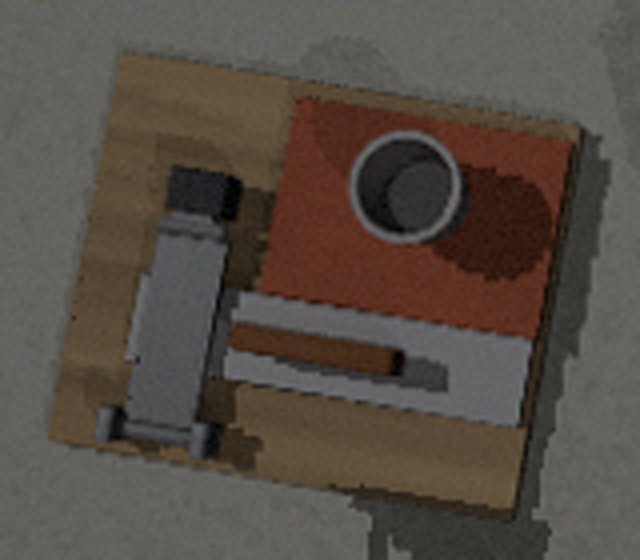

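The top crop shows the straightedge flush along the whole tile edge (235,295 to 535,335), the keeper shut flat at 29 mm and held, the rib clear of it, and the cup where it was.

```bash
python3 -c "
from h import *
print(robot.close_job())"
```

```text
the job is handed in; nothing more can be done
None
```

The job is handed in at about 15.5 s: the straightedge lies flush along the tile edge with its end under the keeper, the keeper is shut and held by its catch, and the cup did not move; the house and jar were not re-checked in a final picture.

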